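Screw jars back on the ledge in order of size

TASK

Put the four blue-lidded screw jars back on the oak ledge, each standing upright in the middle of its own round mark, in order of size, with the largest next to the yellow bookend and the smallest at the far end of the row. Do not knock any jar over and leave the roll of green tape where it is.

Things in the scene. Friction and masses are not known exactly. Their poses are not given: they have to be found in the camera images.
- jar_s: the smallest of four loose round screw jars: clear body with brass hardware inside, flat dark-blue lid, 48 mm tall over all, lid 38 mm in diameter and the top 18 mm of the height, clear body 3 mm narrower. Origin at the centre of its underside, z up. Starts standing on the table; can be gripped by the lid from above
- jar_m: the second smallest of four loose round screw jars: clear body with orange hardware inside, flat dark-blue lid, 62 mm tall over all, lid 46 mm in diameter and the top 18 mm of the height, clear body 3 mm narrower. Origin at the centre of its underside, z up. Starts standing on the table; can be gripped by the lid from above
- jar_l: the second largest of four loose round screw jars: clear body with dark hardware inside, flat dark-blue lid, 78 mm tall over all, lid 54 mm in diameter and the top 18 mm of the height, clear body 3 mm narrower. Origin at the centre of its underside, z up. Starts standing on the table; can be gripped by the lid from above
- jar_xl: the largest of four loose round screw jars: clear body with bright steel hardware inside, flat dark-blue lid, 94 mm tall over all, lid 62 mm in diameter and the top 18 mm of the height, clear body 3 mm narrower. Origin at the centre of its underside, z up. Starts standing on the table; can be gripped by the lid from above
- mark_a: flat round mark, black with a white rim, 68 mm across, first, at the robot's left (+y) end of the row. Fixed on a 15 mm thick oak ledge (100 x 470 mm) lying on the table; the four marks lie in a straight line, 90 mm apart. Origin at its centre, on the ledge's top, where a jar comes to stand. x points across the ledge away from the robot, y along it towards mark_a's end, z up
- mark_b: flat round mark, black with a white rim, 68 mm across, second from the robot's left. Fixed on a 15 mm thick oak ledge (100 x 470 mm) lying on the table; the four marks lie in a straight line, 90 mm apart. Origin at its centre, on the ledge's top, where a jar comes to stand. x points across the ledge away from the robot, y along it towards mark_a's end, z up
- mark_c: flat round mark, black with a white rim, 68 mm across, third from the robot's left. Fixed on a 15 mm thick oak ledge (100 x 470 mm) lying on the table; the four marks lie in a straight line, 90 mm apart. Origin at its centre, on the ledge's top, where a jar comes to stand. x points across the ledge away from the robot, y along it towards mark_a's end, z up
- mark_d: flat round mark, black with a white rim, 68 mm across, fourth, at the robot's right (-y) end of the row. Fixed on a 15 mm thick oak ledge (100 x 470 mm) lying on the table; the four marks lie in a straight line, 90 mm apart. Origin at its centre, on the ledge's top, where a jar comes to stand. x points across the ledge away from the robot, y along it towards mark_a's end, z up
- yellow_end: yellow bookend, an upright plate 80 x 14 mm and 45 mm high, fixed on one end of the ledge (either end), 82 mm from the centre of the nearest mark. The other end has a black bookend of the same size. Origin at the centre of its foot, on the ledge's top
- tape: bystander: loose roll of green tape lying flat on the table beyond the ledge, 90 mm in diameter, 24 mm high, hole 56 mm. Origin at the centre of its underside
Not all that is in view belongs to the job. Leave any brown or red look-alike of the jar_s alone.

How it is judged:
At the end, for the whole second after the job is handed in: Counted from the mark nearest the yellow bookend, the marks carry the largest, second largest, second smallest and smallest jar; each jar is centred within 14 mm of its mark, stands on the ledge (underside within 4 mm of its top), is upright within 0.08 rad, at rest and released (((horizontal distance between yellow_end and mark_a below 0.15 m and horizontal distance between jar_xl and mark_a below 0.014 m and horizontal distance between jar_l and mark_b below 0.014 m and horizontal distance between jar_m and mark_c below 0.014 m and horizontal distance between jar_s and mark_d below 0.014 m) or (horizontal distance between yellow_end and mark_d below 0.15 m and horizontal distance between jar_s and mark_a below 0.014 m and horizontal distance between jar_m and mark_b below 0.014 m and horizontal distance between jar_l and mark_c below 0.014 m and horizontal distance between jar_xl and mark_d below 0.014 m)) and z of jar_s in the frame of mark_a between -0.004 and 0.004 m and angle between each of jar_s, jar_m, jar_l, jar_xl's own z axis and vertical below 0.08 rad and linear speed of each of jar_s, jar_m, jar_l, jar_xl below 0.02 m/s and contact force between each of jar_s, jar_m, jar_l, jar_xl and the fingers below 0.2 N and z of jar_m in the frame of mark_a between -0.004 and 0.004 m and z of jar_l in the frame of mark_a between -0.004 and 0.004 m and z of jar_xl in the frame of mark_a between -0.004 and 0.004 m); the robot touches nothing.
It fails at once if a jar is tipped over (leans more than 0.6 rad) (angle between any of jar_s, jar_m, jar_l, jar_xl's own z axis and vertical above 0.6 rad).
It fails at once if the roll of tape is moved by more than 20 mm (distance of tape from where it was at the start of the episode above 0.02 m).
It also fails if it takes over 112 s, if anything falls off the work surface, if the arm or the gripper's body presses on something with over 40 N, if the wrist force passes 120 N, or if a joint passes its speed limit or range.

ROBOT

A 6-joint arm with a two-finger parallel gripper is mounted at the origin on the work surface. World frame = base frame: x ahead of the robot, y to its left, z up, the work surface at z = 0. Lengths are in m, angles in rad, forces in N, time in s.
With the tool pointing down it reaches from about 0.3 to 0.775 m from the base axis. Payload 14.6 kg.
Tool frame: the origin (TCP) lies at the very end of the fingers, on their centre line; the grasp point (between the pads) lies 19 mm behind it; z points along the fingers, y is the line along which they close (so a half turn about z gives the same grasp; the last joint's range is limited). The gripper opens to 85 mm and grips with 20 to 120 N. Pads are 22 mm wide; open, the fingers measure 114 mm over their backs; the gripper's body (76 mm by 85 mm) begins 54 mm behind the grasp point. The pads swing forward as they close: fully open they stand 13 mm farther back than shut.
Start: joints at [1.212, 0.3, 1.521, -0, 1.321, -0.067], TCP at [0.158, 0.527, 0.231] pointing down, gripper open.
Joint ranges: [-3.03, 3.03], [-0.79, 2.21], [0.23, 2.52], [-1.04, 4.18], [0, 3.07], [-2.55, 2.55]. Speed limits (rad/s): [2.22, 2.22, 2.57, 3.14, 3.14, 3.14].

INTERFACE

Orientations are given as a rotation vector (axis times angle).
In Python, from station import bot gives the robot as it stands.
- The arm moves only by the tool advance, called after "Call:" as name(argument=value, ...), one argument or row to a line, values as JSON. Schema: {"type":"object","properties":{"segments":{"type":"array","items":{"type":"number"},"minItems":4,"maxItems":40},"finger_gap":{"type":"number"},"grip_force":{"type":"number"},"only":{"type":"string"},"quiet":{"type":"boolean"},"lines":{"type":"string"}},"required":["segments"],"additionalProperties":false}. segments is one flat list of numbers that holds 1 to 10 rows one after another, with no inner brackets; each row has 4 numbers: dx, dy, dz in shares of 0.6 m (1.0 is 0.6 m), then a turn about the tool's z in shares of pi rad (1.0 is pi rad); each row is the pose to reach, as a shift and turn from the pose commanded when the call began, along the tool's axes at that moment; what a row does not reach only later rows make up. A row lasts 1/8 s, in which the tool goes at most 0.0625 m and 0.188 rad, less where a joint would pass 70% of its speed; a pose out of reach is approached as far as the arm can. finger_gap is the finger opening in m, set as the call begins (left out keeps the last). The fingers move at their own pace and stop on an object; grip_force is the grip in N (left out, the last holds). Time passes only in rows, so rows that do not move let the fingers close. The tool returns the time, the measured TCP pose, the force, the opening and the grip force at its end. only (a regular expression) keeps the lines of the reply that match it, lines (a string "A,B") keeps lines A to B, and quiet returns only ok. Input that does not fit is refused with a message, and nothing moves.
- bot.sense(): the state, without advancing time (a new reading comes with each control period).
- bot.get_image(name): name is "scene" or "top"; returns a dict with "color" (400x640x3 uint8, blue, green, red), "range_z" (400x640 float32, m along the optical axis (not along the pixel's ray), 0 where there is no reading), "mtx" (3x3 intrinsics, pixels), "k1" (the pictures are not rectified: a ray, as slopes to the right and down, at radius r is drawn at 1 + k1 r^2 times it, then the intrinsics apply), "world_to_cam" (4x4, takes a point from world to camera coordinates). Camera axes: x right, y up, looking along -z (the intrinsics and any distortion apply to the point x, -y, -z); pixel columns grow to the right and rows downward; lengths in m; the calibration is good to about 2 mm. A picture is of the moment at which its call begins.
- bot.close_job(): hands the job in; it is judged then, once.
The state is a dict: "clock": time; "qpos": joint angles; "joint_vel": joint speeds; "tau": joint torques, N m; "tcp_pos": TCP position; "tool_rot": TCP orientation; "wrist_force": force on the tool from outside, world axes, zero at the start; "wrist_torque": the same for the moment, N m; "gripper_width": finger opening in m; "gripper_force": force on a finger pad.
Only numpy, scipy, OpenCV 4.12 (cv2) and the standard library are available. Lean on these libraries where they do the work, as an engineer would, in place of code of your own. Each camera call takes 0.05 s, during which the arm holds its last target. There are 200 camera calls.

## Working session

There is one attempt and no reset: what is moved stays moved. The work goes in short steps, Python scripts to look and compute and a tool call to move; the robot and the scene stay as the last step left them, time stands still between calls to the robot, and variables do not carry over. Pictures are saved under pics/ and viewed, at most 14 in all, crops included, and the job is handed in when it is done.

```bash
mkdir -p pics; ls; python3 - <<'E'
from station import bot
import cv2,numpy as np
s=bot.sense();print({k:np.round(v,3) for k,v in s.items()})
for n in("scene","top"):
    d=bot.get_image(n);np.savez(f"pics/{n}0.npz",**d);cv2.imwrite(f"pics/{n}0.png",d["color"]);print(n,d["mtx"],d["k1"],np.round(d["world_to_cam"],3))
E
```

```text
pics
{'clock': np.float64(0.0), 'qpos': array([ 1.212,  0.3  ,  1.522,  0.   ,  1.321, -0.067]), 'joint_vel': array([ 0.   , -0.001, -0.001,  0.001,  0.003, -0.   ]), 'tau': array([ 0.000e+00, -5.435e+01, -3.618e+01, -0.000e+00,  4.000e-03,
       -0.000e+00]), 'tcp_pos': array([0.158, 0.527, 0.231]), 'tool_rot': array([-4.570e-01, -3.108e+00,  2.000e-03]), 'wrist_force': array([-0.129, -0.033, -0.481]), 'wrist_torque': array([ 0.027, -0.027,  0.076]), 'gripper_force': np.float64(0.0), 'gripper_width': np.float64(0.085)}
scene [[519.67904233   0.         323.02340382]
 [  0.         519.67904233 196.7728063 ]
 [  0.           0.           1.        ]] -0.07960067601413243 [[ 0.177  0.984 -0.009 -0.084]
 [-0.676  0.128  0.726  0.336]
 [ 0.716 -0.122  0.688 -1.605]
 [ 0.     0.     0.     1.   ]]
top [[433.09552287   0.         318.01858647]
 [  0.         433.09552287 198.69737585]
 [  0.           0.           1.        ]] -0.09452831626543366 [[-0.004 -1.    -0.022  0.02 ]
 [ 0.997 -0.005  0.071 -0.591]
 [-0.071 -0.021  0.997 -0.92 ]
 [ 0.     0.     0.     1.   ]]
```

View pics/top0.png

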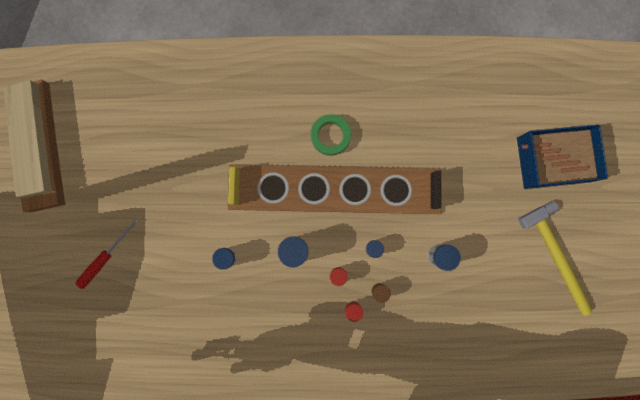

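View pics/scene0.png

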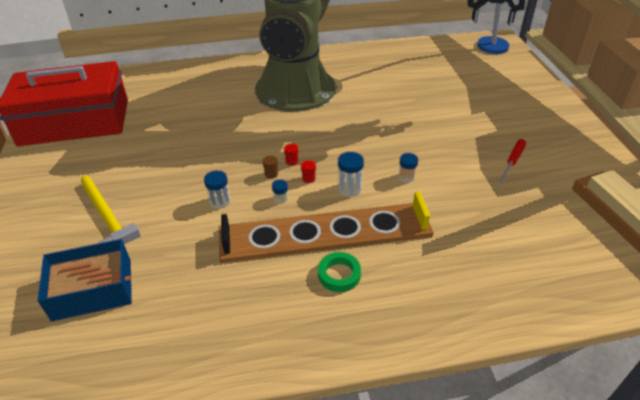

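Top view: the yellow bookend is at the left (234,185), and the marks run a–d at (273,187), (314,188), (355,189) and (396,190). The jars are m (223,258), xl (293,251), s (375,248) and l (447,257), with red and brown decoys below at (338,276), (354,312) and (381,292). In the scene view the order is mirrored: xl (350,165), m (408,162), s (280,188), l (216,183).

```bash
cat > h.py <<'E'
import cv2,numpy as np
def ray(d,u,v):
    K=d["mtx"];D=np.array([float(d["k1"]),0,0,0,0])
    x,y=cv2.undistortPoints(np.array([[[u,v]]],float),K,D)[0,0]
    T=d["world_to_cam"];R=T[:3,:3]
    w=R.T@np.array([x,-y,-1.]);return -R.T@T[:3,3],w
def plane(d,uv,z):
    c,w=ray(d,*uv);return c+w*(z-c[2])/w[2]
def tri(d1,p1,d2,p2):
    c1,w1=ray(d1,*p1);c2,w2=ray(d2,*p2)
    s=np.linalg.lstsq(np.c_[w1,-w2],c2-c1,rcond=None)[0]
    a=c1+s[0]*w1;b=c2+s[1]*w2;return (a+b)/2,np.linalg.norm(a-b)
def blobs(d,kind,near,r=22):
    hsv=cv2.cvtColor(d["color"],cv2.COLOR_BGR2HSV)
    if kind=="lid": m=cv2.inRange(hsv,(98,110,25),(118,255,255))
    if kind=="black": m=cv2.inRange(hsv,(0,0,0),(180,255,60))
    if kind=="yellow": m=cv2.inRange(hsv,(24,190,120),(34,255,255))
    if kind=="green": m=cv2.inRange(hsv,(45,100,40),(80,255,255))
    out=[]
    cs=cv2.findContours(m,cv2.RETR_EXTERNAL,cv2.CHAIN_APPROX_NONE)[0]
    for n in near:
        c=[k for k in cs if cv2.contourArea(k)>20]
        M=[cv2.moments(cv2.convexHull(k)) for k in c]
        p=np.array([(q["m10"]/q["m00"],q["m01"]/q["m00"]) for q in M])
        i=np.argmin(np.linalg.norm(p-n,axis=1));out.append((p[i],M[i]["m00"],cv2.boundingRect(c[i])))
    return out
E
python3 - <<'E'
from h import *
t=dict(np.load("pics/top0.npz"));s=dict(np.load("pics/scene0.npz"))
def go(kind,names,nt,ns):
    for n,a,b in zip(names,blobs(t,kind,nt),blobs(s,kind,ns)):
        P,e=tri(t,a[0],s,b[0]);u,v=np.round(a[0]).astype(int)
        c,w=ray(t,*a[0]);dz=c+w*t["range_z"][v,u]
        print(n,a[0].round(1),a[2],b[0].round(1),b[2],"P",P.round(4),"e",round(e,4),"depthpt",dz.round(4))
go("lid","SMLX",[(375,248),(223,258),(447,257),(293,251)],[(280,188),(408,162),(216,183),(350,165)])
go("black","abcd",[(273,187),(314,188),(355,189),(396,190)],[(385,222),(345,227),(305,232),(264,237)])
go("yellow","Y",[(234,185)],[(421,210)])
go("green","T",[(330,135)],[(339,271)])
E
```

```text
S [446.7 257.3] (434, 246, 26, 24) [279.5 186.5] (273, 180, 14, 14) P [ 0.4892 -0.1723  0.0825] e 0.144 depthpt [ 0.4662 -0.2448  0.0783]
M [222.5 258.3] (213, 249, 20, 20) [408.4 160.6] (401, 154, 16, 14) P [0.4638 0.2161 0.0523] e 0.004 depthpt [0.4648 0.2156 0.0627]
L [446.7 257.3] (434, 246, 26, 24) [215.4 180.2] (205, 171, 22, 19) P [ 0.4653 -0.249   0.0666] e 0.002 depthpt [ 0.4662 -0.2448  0.0783]
X [222.5 258.3] (213, 249, 20, 20) [350.3 162.2] (339, 153, 24, 20) P [0.4648 0.1377 0.0846] e 0.1412 depthpt [0.4648 0.2156 0.0627]
a [272.5 187.5] (261, 176, 24, 24) [384.4 221.3] (374, 214, 22, 16) P [0.6165 0.1164 0.0143] e 0.0026 depthpt [0.6167 0.1176 0.0146]
b [313.5 188.3] (302, 177, 24, 24) [344.9 226.2] (334, 219, 23, 16) P [0.6142 0.0261 0.0137] e 0.0025 depthpt [0.6142 0.0273 0.0161]
c [354.5 189.2] (343, 178, 24, 24) [304.7 230.7] (294, 223, 23, 16) P [ 0.6118 -0.0641  0.0143] e 0.0028 depthpt [ 0.6121 -0.0627  0.0132]
d [395.7 189.9] (384, 179, 24, 23) [264.  235.8] (253, 228, 23, 17) P [ 0.6098 -0.1544  0.0134] e 0.0027 depthpt [ 0.6098 -0.1526  0.0161]Traceback (most recent call last):
  File "<stdin>", line 10, in <module>
  File "<stdin>", line 4, in go
  File "h.py", line 25, in blobs
    i=np.argmin(np.linalg.norm(p-n,axis=1));out.append((p[i],M[i]["m00"],cv2.boundingRect(c[i])))
                               ~^~
ValueError: operands could not be broadcast together with shapes (0,) (2,)
```

```bash
sed -i 's/(98,110,25),(118,255,255)/(95,90,20),(125,255,255)/; s/(24,190,120),(34,255,255)/(22,140,80),(36,255,255)/' h.py
python3 - <<'E'
from h import *
from scipy.spatial.transform import Rotation as Ro
from station import bot
t=dict(np.load("pics/top0.npz"));s=dict(np.load("pics/scene0.npz"))
print(cv2.cvtColor(t["color"],cv2.COLOR_BGR2HSV)[[248,251,185,186],[375,293,234,234]])
q=bot.sense();print(Ro.from_rotvec(q["tool_rot"]).as_matrix().round(4))
def go(kind,names,nt,ns):
    for n,a,b in zip(names,blobs(t,kind,nt),blobs(s,kind,ns)):
        P,e=tri(t,a[0],s,b[0]);u,v=np.round(a[0]).astype(int)
        c,w=ray(t,*a[0]);dz=c+w*t["range_z"][v,u]
        print(n,a[0].round(1),a[2],b[0].round(1),b[2],"P",P.round(4),"e",round(e,4),"depthpt",dz.round(4))
go("lid","SMLX",[(375,248),(223,258),(447,257),(293,251)],[(280,188),(408,162),(216,183),(350,165)])
go("yellow","Y",[(234,185)],[(421,210)])
go("green","T",[(330,135)],[(339,271)])
E
```

```text
[[107  98  91]
 [107 101  88]
 [ 26 169 121]
 [ 26 178 119]]
[[-9.577e-01  2.877e-01 -4.000e-04]
 [ 2.877e-01  9.577e-01 -1.000e-03]
 [ 1.000e-04 -1.100e-03 -1.000e+00]]
S [374.5 248.6] (367, 241, 16, 16) [279.5 186.5] (273, 180, 14, 14) P [ 0.4831 -0.1036  0.0379] e 0.0025 depthpt [ 0.4838 -0.1011  0.0498]
M [222.5 258.4] (213, 249, 20, 20) [408.5 160.7] (401, 154, 17, 15) P [0.4635 0.2164 0.0516] e 0.0038 depthpt [0.4646 0.2156 0.0627]
L [446.6 257.1] (434, 245, 26, 25) [215.4 180.1] (205, 171, 22, 19) P [ 0.4659 -0.2487  0.0671] e 0.0021 depthpt [ 0.4668 -0.2446  0.0784]
X [292.6 251.6] (279, 238, 28, 29) [350.4 162.3] (339, 153, 24, 20) P [0.4795 0.0665 0.0826] e 0.0029 depthpt [0.4804 0.0669 0.0949]
Y [233.4 185.7] (228, 166, 12, 39) [420.9 210.1] (413, 191, 17, 39) P [0.6188 0.1986 0.0368] e 0.0023 depthpt [0.6165 0.1944 0.0614]
T [330.5 134.3] (311, 115, 40, 40) [338.9 271.4] (318, 252, 43, 40) P [ 0.735  -0.0119  0.0111] e 0.0026 depthpt [ 0.7381 -0.0108 -0.0017]
```

Two-view heights agree with the text: lid centres are at 38, 52, 67 and 83 mm and the ledge top is at about 14 mm. Yellow is at mark_a, so the order is xl→a, l→b, m→c, s→d. I'll go over jar_xl first, with the fingers closing along world x.

Careful with the scale: shifts go in shares of 0.6 m and turns go in shares of pi rad. That gives: -0.4404 m is -0.734, -0.44 m is -0.7333, 1.279 rad is 0.4071.

Call:
advance(
  segments=[-0.1833, -0.145, 0.0133, 0.1019, -0.275, -0.2167, 0.02, 0.1528, -0.3667, -0.29, 0.025, 0.2037, -0.4583, -0.3633, 0.0333, 0.2546, -0.55, -0.435, 0.0417, 0.3056, -0.6417, -0.5083, 0.05, 0.3565, -0.7333, -0.5808, 0.05, 0.4071, -0.7333, -0.5808, 0.05, 0.4071, -0.7333, -0.5808, 0.05, 0.4071, -0.734, -0.5808, 0.05, 0.4071],
  finger_gap=0.085,
  grip_force=40,
)

```text
clock: 1.35
tcp_pos: [0.4809, 0.0633, 0.2005]
tool_rot: [-2.226, -2.216, 0.002]
wrist_force: [0.2, -0.6, 0.1]
gripper_width: 0.085
gripper_force: 0.0
```

Call:
advance(
  segments=[0, 0, 0, 0, 0, 0, 0, 0],
)

```text
clock: 1.6
tcp_pos: [0.4793, 0.0672, 0.2013]
tool_rot: [-2.22, -2.223, -0.0]
wrist_force: [-0.9, 0.5, 0.0]
gripper_width: 0.0849
gripper_force: 0.0
```

In the tool's units: 0.141 m is 0.235, 0.06 m is 0.1.

Call:
advance(
  segments=[0, 0, 0.05, 0, 0, 0, 0.1, 0, 0, 0, 0.15, 0, 0, 0, 0.1917, 0, 0, 0, 0.2167, 0, 0, 0, 0.23, 0, 0, 0, 0.235, 0, 0, 0, 0.235, 0, 0, 0, 0.235, 0],
)

```text
clock: 2.72
tcp_pos: [0.48, 0.0663, 0.0608]
tool_rot: [2.221, 2.221, 0.001]
wrist_force: [-0.3, -0.1, 0.1]
gripper_width: 0.0847
gripper_force: 0.0
```

```bash
python3 -c "
from station import bot;import cv2
for n in('top','scene'): cv2.imwrite(f'pics/{n}1.png',bot.get_image(n)['color'][100:300,150:470])"
```

```text
(no output)
```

View pics/scene1.png

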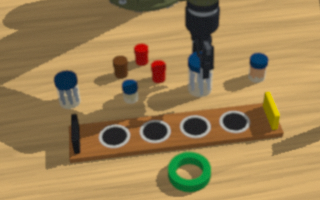

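The crop shows the gripper straddling jar_xl at crop (200,70), with no contact. Closing now.

Call:
advance(
  segments=[0, 0, 0, 0, 0, 0, 0, 0, 0, 0, 0, 0, 0, 0, 0, 0, 0, 0, 0, 0, 0, 0, 0, 0, 0, 0, 0, 0, 0, 0, 0, 0],
  finger_gap=0.05,
  grip_force=50,
)

```text
clock: 3.82
tcp_pos: [0.4799, 0.0663, 0.0608]
tool_rot: [2.221, 2.221, 0.0]
wrist_force: [-1.9, 0.4, 6.2]
gripper_width: 0.0605
gripper_force: 52.8
```

Call:
advance(
  segments=[0, 0, -0.0167, 0, 0, 0, -0.05, 0, 0, 0, -0.1, 0, 0, 0, -0.15, 0, 0, 0, -0.1667, 0, 0, 0, -0.1667, 0, 0, 0, -0.1667, 0],
)

```text
clock: 4.7
tcp_pos: [0.4792, 0.0662, 0.1591]
tool_rot: [-2.221, -2.22, 0.002]
wrist_force: [0.6, 0.1, -3.8]
gripper_width: 0.0608
gripper_force: 55.5
```

```bash
python3 - <<'E'
from station import bot
from h import *
d=bot.get_image("scene");cv2.imwrite("pics/scene2.png",cv2.resize(d["color"][40:240,240:460],None,fx=2.5,fy=2.5))
E
```

```text
(no output)
```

View pics/scene2.png

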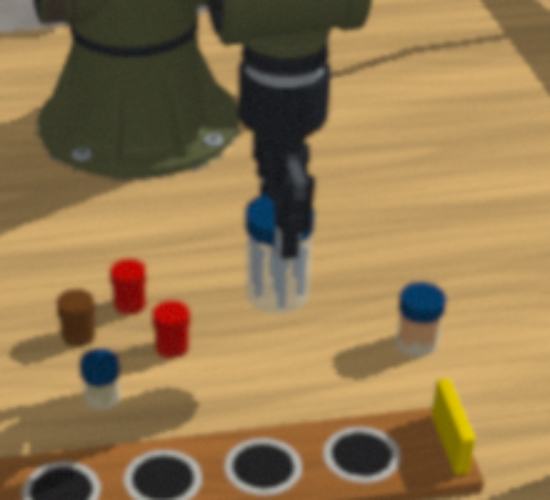

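Jar_xl is held upright at (280,250) in the crop, clear of the table. Next I carry it to mark_a.

In the tool's units: 0.137 m is 0.2283, 0.05 m is 0.0833.

Call:
advance(
  segments=[0.0167, 0.0333, 0, 0, 0.0333, 0.0833, 0, 0, 0.05, 0.1417, 0, 0, 0.0667, 0.1917, 0, 0, 0.0833, 0.22, 0, 0, 0.0833, 0.2283, 0, 0, 0.0833, 0.2283, 0, 0, 0.0833, 0.2283, 0, 0],
)

```text
clock: 5.75
tcp_pos: [0.6162, 0.116, 0.1602]
tool_rot: [-2.222, -2.221, 0.001]
wrist_force: [-0.5, 0.1, -3.8]
gripper_width: 0.0604
gripper_force: 55.7
```

Call:
advance(
  segments=[0, 0, 0.0333, 0, 0, 0, 0.075, 0, 0, 0, 0.1083, 0, 0, 0, 0.125, 0, 0, 0, 0.1333, 0, 0, 0, 0.1367, 0, 0, 0, 0.1367, 0, 0, 0, 0.1367, 0],
)

```text
clock: 6.75
tcp_pos: [0.617, 0.1163, 0.0788]
tool_rot: [2.221, 2.221, 0.001]
wrist_force: [0.5, -0.1, -2.9]
gripper_width: 0.0612
gripper_force: 55.7
```

In the tool's units: 0.002 m is 0.0033, 0.001 m is 0.0017.

Call:
advance(
  segments=[0, 0, 0.0017, 0, 0, 0, 0.0033, 0, 0, 0, 0.0033, 0, 0, 0, 0.0033, 0],
)

```text
clock: 7.25
tcp_pos: [0.6168, 0.1163, 0.0763]
tool_rot: [2.221, 2.221, -0.0]
wrist_force: [0.1, 0.4, -4.0]
gripper_width: 0.0607
gripper_force: 55.7
```

In the tool's units: 0.001 m is 0.0017.

Call:
advance(
  segments=[0, 0, 0.0017, 0, 0, 0, 0.0017, 0, 0, 0, 0.0017, 0],
)

```text
clock: 7.62
tcp_pos: [0.6169, 0.1163, 0.0758]
tool_rot: [2.221, 2.221, 0.001]
wrist_force: [-2.0, -0.4, 6.5]
gripper_width: 0.0608
gripper_force: 56.2
```

Call:
advance(
  segments=[0, 0, 0, 0, 0, 0, 0, 0, 0, 0, 0, 0, 0, 0, 0, 0, 0, 0, 0, 0, 0, 0, 0, 0],
  finger_gap=0.085,
)

```text
clock: 8.38
tcp_pos: [0.6168, 0.1163, 0.0753]
tool_rot: [2.221, 2.221, 0.0]
wrist_force: [-0.2, -0.4, -0.0]
gripper_width: 0.0851
gripper_force: 0.0
```

Call:
advance(
  segments=[0, 0, -0.0167, 0, 0, 0, -0.05, 0, 0, 0, -0.1, 0, 0, 0, -0.1667, 0, 0, 0, -0.2, 0, 0, 0, -0.2, 0, 0, 0, -0.2, 0],
)

```text
clock: 9.25
tcp_pos: [0.6164, 0.1162, 0.1948]
tool_rot: [-2.221, -2.221, 0.001]
wrist_force: [-0.6, -0.7, 0.5]
gripper_width: 0.0851
gripper_force: 0.0
```

Jar_xl is down and released. Next is jar_l; once the arm is clear I'll measure how well xl was placed.

In the tool's units: -0.365 m is -0.6083, -0.15 m is -0.25.

```bash
cat > chk.py <<'E'
from station import bot
from h import *
import sys
t=bot.get_image("top");s=bot.get_image("scene")
Z=dict(X=(94,(.6165,.1164)),L=(78,(.6142,.0261)),M=(62,(.6118,-.0641)),S=(48,(.6098,-.1544)))
def proj(d,P):
    R,_=cv2.Rodrigues(np.diag([1,-1,-1])@d["world_to_cam"][:3,:3]);T=np.diag([1,-1,-1])@d["world_to_cam"][:3,3]
    return cv2.projectPoints(np.array([P],float),R,T,d["mtx"],np.array([float(d["k1"]),0,0,0]))[0][0,0]
for n in sys.argv[1]:
    h,m=Z[n];P=np.array([*m,.015+h/1000-.009])
    q=[blobs(d,"lid",[proj(d,P)])[0] for d in(t,s)]
    print(n,[(x[0].round(1),x[2]) for x in q],"tri",[y.round(4) for y in tri(t,q[0][0],s,q[1][0])],"top off",(plane(t,q[0][0],P[2])[:2]-plane(t,proj(t,[*m,.015]),.015)[:2]).round(4))
if len(sys.argv)>2:
    cv2.imwrite(f"pics/{sys.argv[2]}.png",np.vstack([t["color"][120:320,160:480],s["color"][100:300,160:480]]))
E
```

Call:
advance(
  segments=[-0.0667, -0.0267, 0, 0, -0.15, -0.0617, 0, 0, -0.25, -0.1033, 0, 0, -0.35, -0.145, 0, 0, -0.4417, -0.1833, 0, 0, -0.5167, -0.2133, 0, 0, -0.575, -0.2383, 0, 0, -0.6083, -0.2508, 0, 0, -0.6083, -0.2508, 0, 0, -0.6083, -0.2508, 0, 0],
)

```text
clock: 10.5
tcp_pos: [0.4663, -0.2481, 0.1947]
tool_rot: [-2.22, -2.221, 0.0]
wrist_force: [0.1, -0.3, -0.6]
gripper_width: 0.0847
gripper_force: 0.0
```

```bash
python3 chk.py X c1
```

```text
X [(array([266.7, 182.8]), (252, 169, 30, 29)), (array([387.2, 194.1]), (374, 183, 27, 24))] tri [array([0.6175, 0.1166, 0.0991]), np.float64(0.0039)] top off [0.0013 0.0021]
```

View pics/c1.png

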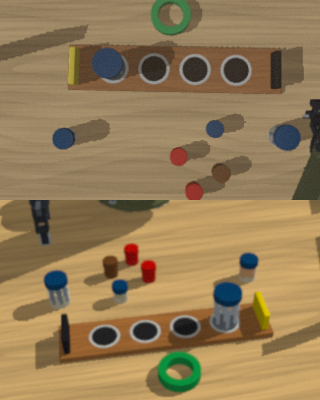

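xl is centred within about 2 mm of mark_a and upright (top crop (108,63), scene crop (227,305)). Descending on jar_l.

In the tool's units: 0.15 m is 0.25, 0.147 m is 0.245.

Call:
advance(
  segments=[0, 0, 0.05, 0, 0, 0, 0.1, 0, 0, 0, 0.15, 0, 0, 0, 0.2, 0, 0, 0, 0.23, 0, 0, 0, 0.245, 0, 0, 0, 0.25, 0, 0, 0, 0.25, 0, 0, 0, 0.25, 0],
)

```text
clock: 11.72
tcp_pos: [0.4665, -0.2489, 0.046]
tool_rot: [2.221, 2.221, 0.0]
wrist_force: [0.7, 0.2, 0.5]
gripper_width: 0.085
gripper_force: 0.0
```

Call:
advance(
  segments=[0, 0, 0, 0, 0, 0, 0, 0, 0, 0, 0, 0, 0, 0, 0, 0, 0, 0, 0, 0, 0, 0, 0, 0, 0, 0, 0, 0, 0, 0, 0, 0],
  finger_gap=0.04,
  grip_force=50,
)

```text
clock: 12.72
tcp_pos: [0.4664, -0.2488, 0.0458]
tool_rot: [2.221, 2.221, 0.0]
wrist_force: [-2.3, 1.0, 6.9]
gripper_width: 0.0527
gripper_force: 52.0
```

Call:
advance(
  segments=[0, 0, -0.0167, 0, 0, 0, -0.05, 0, 0, 0, -0.1, 0, 0, 0, -0.15, 0, 0, 0, -0.2, 0, 0, 0, -0.2167, 0, 0, 0, -0.2167, 0],
)

```text
clock: 13.6
tcp_pos: [0.4662, -0.2487, 0.1752]
tool_rot: [2.221, 2.221, 0.0]
wrist_force: [-1.2, -0.0, -3.3]
gripper_width: 0.0527
gripper_force: 53.0
```

In the tool's units: 0.275 m is 0.4583, 0.116 m is 0.1933.

Call:
advance(
  segments=[0.05, 0.0267, 0, 0, 0.1167, 0.0633, 0, 0, 0.2, 0.1083, 0, 0, 0.2833, 0.1533, 0, 0, 0.3583, 0.1933, 0, 0, 0.4167, 0.225, 0, 0, 0.45, 0.2433, 0, 0, 0.4583, 0.2467, 0, 0, 0.4583, 0.2467, 0, 0, 0.4583, 0.2467, 0, 0],
)

```text
clock: 14.85
tcp_pos: [0.6139, 0.0252, 0.1752]
tool_rot: [-2.223, -2.22, 0.0]
wrist_force: [-0.5, 0.7, -3.5]
gripper_width: 0.0524
gripper_force: 53.2
```

Call:
advance(
  segments=[0, 0, 0.05, 0, 0, 0, 0.1, 0, 0, 0, 0.1417, 0, 0, 0, 0.1667, 0, 0, 0, 0.1833, 0, 0, 0, 0.19, 0, 0, 0, 0.1917, 0, 0, 0, 0.1917, 0, 0, 0, 0.1917, 0],
)

```text
clock: 15.98
tcp_pos: [0.6146, 0.0263, 0.061]
tool_rot: [2.221, 2.221, 0.001]
wrist_force: [-1.3, 0.2, 1.6]
gripper_width: 0.0527
gripper_force: 53.3
```

Call:
advance(
  segments=[0, 0, 0, 0, 0, 0, 0, 0, 0, 0, 0, 0, 0, 0, 0, 0, 0, 0, 0, 0, 0, 0, 0, 0],
  finger_gap=0.085,
)

```text
clock: 16.73
tcp_pos: [0.6142, 0.0263, 0.0603]
tool_rot: [-2.221, -2.221, -0.0]
wrist_force: [-1.0, 0.4, 0.5]
gripper_width: 0.0853
gripper_force: 0.0
```

Call:
advance(
  segments=[0, 0, -0.0167, 0, 0, 0, -0.05, 0, 0, 0, -0.1, 0, 0, 0, -0.1667, 0, 0, 0, -0.2167, 0, 0, 0, -0.2333, 0, 0, 0, -0.2333, 0, 0, 0, -0.2333, 0],
)

```text
clock: 17.73
tcp_pos: [0.6138, 0.0263, 0.199]
tool_rot: [-2.22, -2.22, 0.002]
wrist_force: [0.5, -0.1, 0.9]
gripper_width: 0.0849
gripper_force: 0.0
```

Call:
advance(
  segments=[0.0333, -0.0267, 0, 0, 0.0833, -0.0667, 0, 0, 0.15, -0.1167, 0, 0, 0.2167, -0.1717, 0, 0, 0.275, -0.2167, 0, 0, 0.3083, -0.2433, 0, 0, 0.3167, -0.25, 0, 0, 0.3167, -0.25, 0, 0, 0.3167, -0.25, 0, 0],
)

```text
clock: 18.85
tcp_pos: [0.4647, 0.2156, 0.2]
tool_rot: [-2.222, -2.22, 0.001]
wrist_force: [0.8, 0.0, -0.2]
gripper_width: 0.0847
gripper_force: 0.0
```

```bash
python3 chk.py XL
```

```text
X [(array([266.7, 182.8]), (252, 169, 30, 29)), (array([387.2, 194.2]), (374, 183, 27, 24))] tri [array([0.6176, 0.1166, 0.0991]), np.float64(0.0039)] top off [0.0014 0.002 ]
L [(array([311.8, 184.8]), (300, 173, 25, 25)), (array([346. , 204.4]), (335, 194, 23, 22))] tri [array([0.615 , 0.0272, 0.0821]), np.float64(0.0028)] top off [0.0008 0.0023]
```

Both jars are within 2.5 mm of their marks. Jar_m is next: from z 0.200 down to TCP 0.030.

In the tool's units: 0.17 m is 0.2833, 0.03 m is 0.05.

Call:
advance(
  segments=[0, 0, 0.05, 0, 0, 0, 0.1, 0, 0, 0, 0.1667, 0, 0, 0, 0.225, 0, 0, 0, 0.2583, 0, 0, 0, 0.2767, 0, 0, 0, 0.2833, 0, 0, 0, 0.2833, 0, 0, 0, 0.2833, 0],
)

```text
clock: 20.08
tcp_pos: [0.4646, 0.2164, 0.031]
tool_rot: [2.221, 2.221, 0.002]
wrist_force: [-1.5, 0.3, -0.3]
gripper_width: 0.0851
gripper_force: 0.0
```

Call:
advance(
  segments=[0, 0, 0, 0, 0, 0, 0, 0, 0, 0, 0, 0, 0, 0, 0, 0, 0, 0, 0, 0, 0, 0, 0, 0, 0, 0, 0, 0, 0, 0, 0, 0, 0, 0, 0, 0, 0, 0, 0, 0],
  finger_gap=0.03,
  grip_force=50,
)

```text
clock: 21.32
tcp_pos: [0.4645, 0.2164, 0.0308]
tool_rot: [2.221, 2.221, 0.001]
wrist_force: [-1.2, -0.1, 4.2]
gripper_width: 0.0446
gripper_force: 50.6
```

Call:
advance(
  segments=[0, 0, -0.0167, 0, 0, 0, -0.05, 0, 0, 0, -0.1167, 0, 0, 0, -0.1833, 0, 0, 0, -0.2333, 0, 0, 0, -0.25, 0, 0, 0, -0.25, 0],
)

```text
clock: 22.2
tcp_pos: [0.4641, 0.2162, 0.1801]
tool_rot: [2.221, 2.221, 0.0]
wrist_force: [-0.6, -0.3, -1.7]
gripper_width: 0.0447
gripper_force: 51.4
```

In the tool's units: -0.2805 m is -0.4675, 0.148 m is 0.2467.

Call:
advance(
  segments=[-0.05, 0.0267, 0, 0, -0.1167, 0.0617, 0, 0, -0.2, 0.105, 0, 0, -0.2833, 0.15, 0, 0, -0.3583, 0.1883, 0, 0, -0.4167, 0.22, 0, 0, -0.45, 0.2383, 0, 0, -0.4675, 0.2467, 0, 0, -0.4675, 0.2467, 0, 0, -0.4675, 0.2467, 0, 0],
)

```text
clock: 23.45
tcp_pos: [0.6119, -0.0633, 0.18]
tool_rot: [-2.22, -2.222, 0.0]
wrist_force: [-0.1, 0.8, -1.6]
gripper_width: 0.0449
gripper_force: 51.4
```

Call:
advance(
  segments=[0, 0, 0.05, 0, 0, 0, 0.1167, 0, 0, 0, 0.1667, 0, 0, 0, 0.2, 0, 0, 0, 0.2167, 0, 0, 0, 0.2233, 0, 0, 0, 0.225, 0, 0, 0, 0.225, 0, 0, 0, 0.225, 0],
)

```text
clock: 24.58
tcp_pos: [0.6125, -0.0643, 0.0459]
tool_rot: [2.221, 2.221, 0.001]
wrist_force: [0.9, 0.8, -0.2]
gripper_width: 0.0445
gripper_force: 51.4
```

Call:
advance(
  segments=[0, 0, 0, 0, 0, 0, 0, 0, 0, 0, 0, 0, 0, 0, 0, 0, 0, 0, 0, 0, 0, 0, 0, 0],
  finger_gap=0.085,
)

```text
clock: 25.32
tcp_pos: [0.6122, -0.0642, 0.0453]
tool_rot: [2.221, 2.221, -0.0]
wrist_force: [-0.8, 0.3, 0.7]
gripper_width: 0.0851
gripper_force: 0.0
```

Call:
advance(
  segments=[0, 0, -0.0167, 0, 0, 0, -0.05, 0, 0, 0, -0.1, 0, 0, 0, -0.1667, 0, 0, 0, -0.2167, 0, 0, 0, -0.2417, 0, 0, 0, -0.25, 0, 0, 0, -0.25, 0],
)

```text
clock: 26.32
tcp_pos: [0.612, -0.0642, 0.1947]
tool_rot: [-2.221, -2.221, 0.001]
wrist_force: [-0.2, -0.1, -0.1]
gripper_width: 0.085
gripper_force: 0.0
```

Call:
advance(
  segments=[-0.01, -0.0333, 0, 0, -0.025, -0.0833, 0, 0, -0.045, -0.15, 0, 0, -0.06, -0.1967, 0, 0, -0.065, -0.2117, 0, 0, -0.0658, -0.215, 0, 0, -0.0658, -0.215, 0, 0, -0.0658, -0.215, 0, 0],
)

```text
clock: 27.32
tcp_pos: [0.4837, -0.1035, 0.195]
tool_rot: [-2.221, -2.222, 0.0]
wrist_force: [-0.1, 0.5, 0.0]
gripper_width: 0.0852
gripper_force: 0.0
```

```bash
python3 chk.py XLM c2
```

```text
X [(array([266.7, 182.9]), (252, 169, 30, 29)), (array([387.2, 194.3]), (374, 183, 27, 24))] tri [array([0.6175, 0.1167, 0.0984]), np.float64(0.0038)] top off [0.0012 0.0019]
L [(array([311.9, 184.9]), (300, 173, 25, 25)), (array([346. , 204.4]), (335, 194, 23, 22))] tri [array([0.6147, 0.0272, 0.0818]), np.float64(0.0027)] top off [0.0005 0.0023]
M [(array([356.8, 186.4]), (346, 176, 22, 21)), (array([303.4, 214.1]), (294, 205, 20, 19))] tri [array([ 0.6125, -0.0653,  0.0673]), np.float64(0.0027)] top off [0.0009 0.0002]
```

View pics/c2.png

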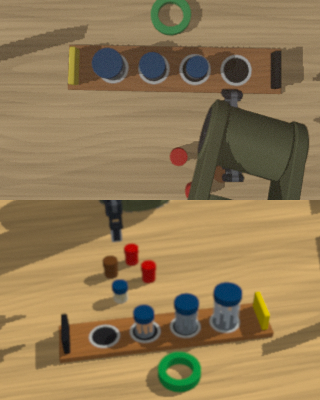

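Three jars stand centred in order; the smallest is left at scene crop (120,290), and brown and red decoys sit close to it. I'll open only to 60 mm for it.

In the tool's units: 0.176 m is 0.2933, 0.06 m is 0.1.

Call:
advance(
  segments=[0, 0, 0.05, 0, 0, 0, 0.1, 0, 0, 0, 0.1667, 0, 0, 0, 0.225, 0, 0, 0, 0.2667, 0, 0, 0, 0.2867, 0, 0, 0, 0.2933, 0, 0, 0, 0.2933, 0, 0, 0, 0.2933, 0],
  finger_gap=0.06,
)

```text
clock: 28.55
tcp_pos: [0.4837, -0.1038, 0.0201]
tool_rot: [2.22, 2.221, 0.001]
wrist_force: [-0.1, -0.5, 0.6]
gripper_width: 0.06
gripper_force: 0.0
```

Call:
advance(
  segments=[0, 0, 0, 0, 0, 0, 0, 0, 0, 0, 0, 0, 0, 0, 0, 0, 0, 0, 0, 0, 0, 0, 0, 0, 0, 0, 0, 0, 0, 0, 0, 0],
  finger_gap=0.025,
  grip_force=40,
)

```text
clock: 29.55
tcp_pos: [0.4835, -0.1038, 0.02]
tool_rot: [2.221, 2.221, 0.001]
wrist_force: [-1.8, 0.9, 6.3]
gripper_width: 0.037
gripper_force: 39.4
```

Call:
advance(
  segments=[0, 0, -0.0167, 0, 0, 0, -0.05, 0, 0, 0, -0.1167, 0, 0, 0, -0.1833, 0, 0, 0, -0.2333, 0, 0, 0, -0.25, 0, 0, 0, -0.25, 0],
)

```text
clock: 30.42
tcp_pos: [0.4832, -0.1037, 0.1692]
tool_rot: [2.221, 2.221, 0.0]
wrist_force: [-0.5, 0.9, -1.9]
gripper_width: 0.0366
gripper_force: 40.2
```

In the tool's units: 0.127 m is 0.2117, 0.124 m is 0.2067.

Call:
advance(
  segments=[-0.0133, 0.0333, 0, 0, -0.0333, 0.0833, 0, 0, -0.0567, 0.1417, 0, 0, -0.075, 0.1883, 0, 0, -0.0833, 0.2067, 0, 0, -0.0842, 0.2117, 0, 0, -0.0842, 0.2117, 0, 0, -0.0842, 0.2117, 0, 0],
)

```text
clock: 31.42
tcp_pos: [0.6099, -0.154, 0.1691]
tool_rot: [-2.221, -2.221, 0.0]
wrist_force: [0.7, 0.3, -0.1]
gripper_width: 0.0367
gripper_force: 40.3
```

Call:
advance(
  segments=[0, 0, 0.05, 0, 0, 0, 0.1167, 0, 0, 0, 0.1667, 0, 0, 0, 0.2, 0, 0, 0, 0.2167, 0, 0, 0, 0.2233, 0, 0, 0, 0.225, 0, 0, 0, 0.225, 0, 0, 0, 0.225, 0],
)

```text
clock: 32.55
tcp_pos: [0.6106, -0.1543, 0.035]
tool_rot: [2.221, 2.221, 0.001]
wrist_force: [0.1, -0.7, 2.7]
gripper_width: 0.0367
gripper_force: 40.4
```

Call:
advance(
  segments=[0, 0, 0, 0, 0, 0, 0, 0, 0, 0, 0, 0, 0, 0, 0, 0, 0, 0, 0, 0, 0, 0, 0, 0],
  finger_gap=0.065,
)

```text
clock: 33.3
tcp_pos: [0.6102, -0.1542, 0.0343]
tool_rot: [-2.221, -2.221, 0.0]
wrist_force: [0.3, -0.8, -0.7]
gripper_width: 0.0646
gripper_force: 0.0
```

Call:
advance(
  segments=[0, 0, -0.0167, 0, 0, 0, -0.05, 0, 0, 0, -0.1, 0, 0, 0, -0.1667, 0, 0, 0, -0.2333, 0, 0, 0, -0.2833, 0, 0, 0, -0.3, 0, 0, 0, -0.3, 0],
)

```text
clock: 34.3
tcp_pos: [0.6102, -0.1542, 0.2146]
tool_rot: [2.221, 2.221, 0.001]
wrist_force: [0.1, -0.3, -0.4]
gripper_width: 0.0648
gripper_force: 0.0
```

Call:
advance(
  segments=[-0.0333, -0.0333, 0, 0, -0.1, -0.0833, 0, 0, -0.1667, -0.15, 0, 0, -0.2333, -0.2167, 0, 0, -0.2833, -0.2833, 0, 0, -0.3, -0.3, 0, 0, -0.3, -0.3, 0, 0, -0.3, -0.3, 0, 0],
)

```text
clock: 35.3
tcp_pos: [0.431, -0.3334, 0.2138]
tool_rot: [-2.22, -2.222, -0.0]
wrist_force: [-0.0, 0.4, -0.6]
gripper_width: 0.0649
gripper_force: 0.0
```

```bash
python3 chk.py XLMS c3
```

```text
X [(array([266.7, 182.8]), (252, 169, 30, 29)), (array([387.2, 194.3]), (374, 183, 27, 24))] tri [array([0.6176, 0.1168, 0.0986]), np.float64(0.0038)] top off [0.0013 0.002 ]
L [(array([311.9, 184.8]), (300, 172, 25, 26)), (array([346.1, 204.4]), (335, 194, 23, 22))] tri [array([0.6149, 0.0271, 0.082 ]), np.float64(0.0026)] top off [0.0007 0.0022]
M [(array([356.8, 186.4]), (346, 176, 22, 21)), (array([303.3, 214.1]), (294, 205, 20, 19))] tri [array([ 0.6125, -0.0653,  0.0673]), np.float64(0.0028)] top off [0.0009 0.0002]
S [(array([398.6, 188. ]), (390, 180, 18, 17)), (array([262.5, 223.8]), (255, 216, 16, 16))] tri [array([ 0.6103, -0.1543,  0.0522]), np.float64(0.0025)] top off [0.0005 0.0016]
```

View pics/c3.png

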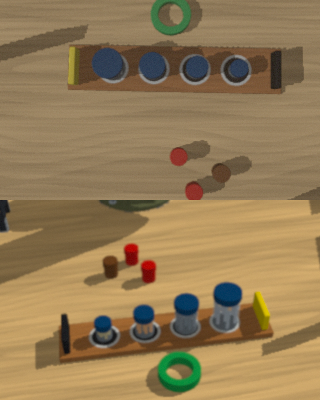

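All four jars stand upright on their marks, largest at the yellow end, each within 2.5 mm of centre, and the tape has not moved.

```bash
python3 -c "
from station import bot;print(bot.close_job())"
```

```text
the job is handed in; nothing more can be done
None
```

I handed the job in at about 35 s: all four jars are upright on their marks in size order, largest by the yellow bookend, each measured within about 2.5 mm of centre; the tape looks unmoved, but no verdict came back.

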